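Load the samples into the analyser carrier in delivery order

ROBOT

A 6-joint arm with a two-finger parallel gripper is mounted at the origin on the work surface. World frame = base frame: x ahead of the robot, y to its left, z up, the work surface at z = 0. Lengths are in m, angles in rad, forces in N, time in s.
With the tool pointing down it reaches from about 0.35 to 0.925 m from the base axis. Payload 6.4 kg.
Tool frame: the origin (TCP) lies at the very end of the fingers, on their centre line; the grasp point (between the pads) lies 19 mm behind it; z points along the fingers, y is the line along which they close (so a half turn about z gives the same grasp; the last joint's range is limited). The gripper opens to 85 mm and grips with 20 to 120 N. Pads are 22 mm wide; open, the fingers measure 114 mm over their backs; the gripper's body (76 mm by 85 mm) begins 54 mm behind the grasp point. The pads swing forward as they close: fully open they stand 13 mm farther back than shut.
Start: joints at [0.947, 0.245, 1.558, -0, 1.339, -0.174], TCP at [0.283, 0.585, 0.231] pointing down, gripper open.
Joint ranges: [-3.13, 3.13], [-1.02, 2.26], [0.13, 2.54], [-0.95, 4.09], [0.21, 2.88], [-2.74, 2.74]. Speed limits (rad/s): [2.57, 2.57, 3.14, 3.14, 3.14, 3.14].

INTERFACE

Orientations are given as a rotation vector (axis times angle).
In Python, from workcell import manip gives the robot as it stands.
- The arm moves only by the tool jog_arm, called as name([rows], argument=value, ...), one row to a line, values as JSON. Schema: {"type":"object","properties":{"rows":{"type":"array","items":{"type":"array","items":{"type":"array","items":{"type":"number"},"minItems":5,"maxItems":5},"minItems":1,"maxItems":20},"minItems":1,"maxItems":1},"grip_force":{"type":"number"},"only":{"type":"string"},"quiet":{"type":"boolean"},"lines":{"type":"string"}},"required":["rows"],"additionalProperties":false}. rows is a list that holds a single list of rows (three levels of brackets), with 1 to 20 rows, each of 5 numbers: the finger opening in m, then dx, dy, dz in shares of the most that a row can go, 1 being 50 mm, then a turn about the tool's z in shares of 45 degrees (1.0 is 45 degrees); each row shifts and turns the commanded pose from where the row before left it, along the tool's axes as they then stand; what a row does not reach is not made up. A row lasts 1/10 s, in which the tool goes at most 0.05 m and 0.15 rad, less where a joint would pass 70% of its speed; a pose out of reach is approached as far as the arm can. The fingers move at their own pace and stop on an object; grip_force is the grip in N (left out, the last holds). Time passes only in rows, so rows that do not move let the fingers close. The tool returns the time, the measured TCP pose, the force, the opening and the grip force at its end. only (a regular expression) keeps the lines of the reply that match it, lines (a string "A,B") keeps lines A to B, and quiet returns only ok. A shift or turn number past 1, either way, is cut back to 1. Input that does not fit is refused with a message, and nothing moves.
- manip.state(): the state, without advancing time (a new reading comes with each control period).
- manip.snapshot(name): name is "scene" or "top" or "wrist"; returns (picture, depth): 420x560x3 uint8, red, green, blue; 420x560 float32, m along the optical axis (not along the pixel's ray), 0 where there is no reading.
- manip.camera_params(name): a dict with "intrinsics" (3x3 intrinsics, pixels), "origin" and "rotation" of the camera in the world; the wrist camera has in their place "mount" (4x4, takes a point from camera to tool coordinates, whose origin is the TCP and whose axes are the flange's). Camera axes: x right, y up, looking along -z (the intrinsics and any distortion apply to the point x, -y, -z); pixel columns grow to the right and rows downward; lengths in m; the calibration is good to about 2 mm. The wrist camera is an equidistant fisheye: a pixel r from the principal point sees the ray r / f radians off the axis. A picture is of the moment at which its call begins: read the wrist's pose just before it. camera_params takes no time and is no camera call.
- manip.hand_in(): hands the job in; it is judged then, once.
The state is a dict: "clock": time; "joint_pos": joint angles; "joint_vel": joint speeds; "tau": joint torques, N m; "tcp_pos": TCP position; "tool_rot": TCP orientation; "wrist_force": force on the tool from outside, world axes, zero at the start; "wrist_torque": the same for the moment, N m; "width": finger opening in m; "finger_force": force on a finger pad.
Only numpy, scipy, OpenCV 4.12 (cv2) and the standard library are available. Lean on these libraries where they do the work, as an engineer would, in place of code of your own. Each camera call takes 0.05 s, during which the arm holds its last target. There are 200 camera calls.

TASK

Move all four samples from the delivery rack's white cups into the grey analyser carrier, one in each pocket, keeping their order as counted from the handles: the sample nearest the delivery rack's handle goes into the pocket nearest the carrier's handle, the next one into the next pocket, and so on. Keep every sample upright on the way, set it down without dropping it, and leave each one standing upright on the floor of its pocket.

Things in the scene. Friction and masses are not known exactly. Their poses are not given: they have to be found in the camera images.
- tube: Sample tube, the tallest and slim: upright white cylinder, diameter 30 mm, 92 mm high, of which the top 18 mm is a grey cap of the same diameter. 50 to 100 g. Origin at the centre of its underside, z up. It starts upright in its own white cup, turned up to 0.3 rad from the rack's axes.
- pot: Round specimen pot, the widest round one: white cylinder, diameter 40 mm, 60 mm high, of which the top 14 mm is a flat grey lid of the same diameter. 55 to 115 g. Origin at the centre of its underside, z up. It starts upright in its own white cup, turned up to 0.3 rad from the rack's axes.
- square_bottle: Square white bottle: body 38 x 38 mm and 58 mm high with its faces across its own x and y axes, then a round grey cap, diameter 24 mm, up to 74 mm. 60 to 130 g. Origin at the centre of its underside, z up. It starts upright in its own white cup, turned up to 0.3 rad from the rack's axes.
- vial: Small amber glass vial, the thinnest: cylinder, diameter 28 mm and 50 mm high, then an aluminium cap, diameter 22 mm, up to 62 mm. 35 to 70 g. Origin at the centre of its underside, z up. It starts upright in its own white cup, turned up to 0.3 rad from the rack's axes.
- cup_tube: Fixed square white plastic cup on the delivery rack, the one in which the tube stands at the start: 58 mm square, 14 mm high, walls and floor 3 mm, inner width 52 mm. Origin at the centre of its underside; axes parallel to the rack's. It never moves, so it keeps showing the tube's original place in the row.
- cup_pot: Fixed square white plastic cup on the delivery rack, the one in which the pot stands at the start: 58 mm square, 14 mm high, walls and floor 3 mm, inner width 52 mm. Origin at the centre of its underside; axes parallel to the rack's. It never moves, so it keeps showing the pot's original place in the row.
- cup_square_bottle: Fixed square white plastic cup on the delivery rack, the one in which the square bottle stands at the start: 58 mm square, 14 mm high, walls and floor 3 mm, inner width 52 mm. Origin at the centre of its underside; axes parallel to the rack's. It never moves, so it keeps showing the square bottle's original place in the row.
- cup_vial: Fixed square white plastic cup on the delivery rack, the one in which the vial stands at the start: 58 mm square, 14 mm high, walls and floor 3 mm, inner width 52 mm. Origin at the centre of its underside; axes parallel to the rack's. It never moves, so it keeps showing the vial's original place in the row.
- delivery_rack: Fixed aluminium plate 76 (x) x 256 (y) x 6 mm carrying the white cups in a row, centres at x = 0, y = +93, +31, -31, -93 mm; which sample stands where varies. A flat dark steel loop handle sticks out 40 mm past its +y end. Origin: centre of its underside. Within 0.2 rad of the world axes, nearer than the carrier or beyond it, centres 140 mm or more apart in x.
- carrier: Fixed grey carrier 68 (x) x 254 (y) x 22 mm with four empty pockets 56 mm square in a row, centres at x = 0, y = -93, -31, +31, +93 mm; floors 6 mm above its origin, walls 6 mm thick, 16 mm above the floor. A flat dark steel loop handle sticks out 40 mm past its -y end. Origin: centre of its underside. Within 0.2 rad of the world axes. Grasps closing along x clear the neighbours.
There are look-alikes about, which are no part of the job. Leave any blue look-alike of the square_bottle alone.

How it is judged:
By the outcome, as a careful person would: the job done as asked, in the order asked, and still so for the second after the job is handed in, with the robot touching nothing.
It also fails if it takes over 115 s, if anything falls off the work surface, if the arm or the gripper's body presses on something with over 40 N, if the wrist force passes 120 N, or if a joint passes its speed limit or range.

## Working session

There is one attempt and no reset: what is moved stays moved. The work goes in short steps, Python scripts to look and compute and a tool call to move; the robot and the scene stay as the last step left them, time stands still between calls to the robot, and variables do not carry over. Pictures are saved under pics/ and viewed, at most 14 in all, crops included, and the job is handed in when it is done.

```bash
ls; mkdir -p pics; python3 - <<'E'
from workcell import manip
import cv2,numpy as np
for n in ("top","scene"):
    p,d=manip.snapshot(n); np.savez(f"{n}.npz",p=p,d=d); cv2.imwrite(f"pics/{n}0.png",p[:,:,::-1])
    c=manip.camera_params(n); print(n,c)
print(manip.camera_params("wrist")); print(manip.state())
E
```

```text
pics
top {'intrinsics': array([[465.07088004,   0.        , 284.3318822 ],
       [  0.        , 465.07088004, 211.3674833 ],
       [  0.        ,   0.        ,   1.        ]]), 'origin': array([ 0.3627872 , -0.01526998,  0.75883664]), 'rotation': array([ 0.11200062, -0.1454282 , -1.53892964])}
scene {'intrinsics': array([[544.91862882,   0.        , 284.53636981],
       [  0.        , 544.91862882, 213.69603573],
       [  0.        ,   0.        ,   1.        ]]), 'origin': array([ 1.07135521, -0.25170166,  0.58589652]), 'rotation': array([0.74621669, 0.51533031, 1.12655052])}
{'intrinsics': array([[325.1922621 ,   0.        , 280.09370754],
       [  0.        , 325.1922621 , 209.46013527],
       [  0.        ,   0.        ,   1.        ]]), 'mount': array([[-3.32328657e-04,  9.61334020e-01,  2.75384807e-01,
         7.07567374e-02],
       [ 9.99999922e-01,  2.60237050e-04,  2.98324017e-04,
         8.24721693e-04],
       [ 2.15123697e-04,  2.75384884e-01, -9.61334031e-01,
        -1.43380652e-01],
       [ 0.00000000e+00,  0.00000000e+00,  0.00000000e+00,
         1.00000000e+00]])}
{'clock': 0.1, 'joint_pos': array([ 9.46930362e-01,  2.45754406e-01,  1.55889532e+00, -1.69352602e-05,
        1.33873398e+00, -1.74104414e-01]), 'joint_vel': array([-0.00011483, -0.00132863, -0.00420515,  0.00017782, -0.00137833,
        0.00075957]), 'tau': array([-8.03692728e-04, -4.30673611e+01, -3.27127862e+01, -1.54993804e-04,
        2.81451932e-03,  1.67725801e-05]), 'tcp_pos': array([0.28228581, 0.58493608, 0.2302823 ]), 'tool_rot': array([-7.00386194e-01, -3.06182639e+00,  2.60189869e-03]), 'wrist_force': array([-0.26315323,  0.51402037,  1.00234457]), 'wrist_torque': array([-0.01109065, -0.00925923,  0.05893218]), 'finger_force': 0.0, 'width': 0.08511899710621255}
```

View pics/top0.png

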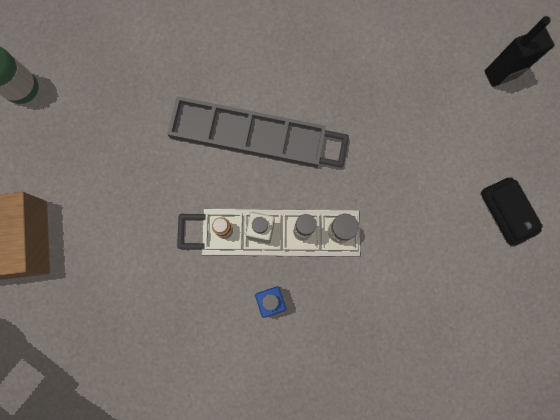

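View pics/scene0.png

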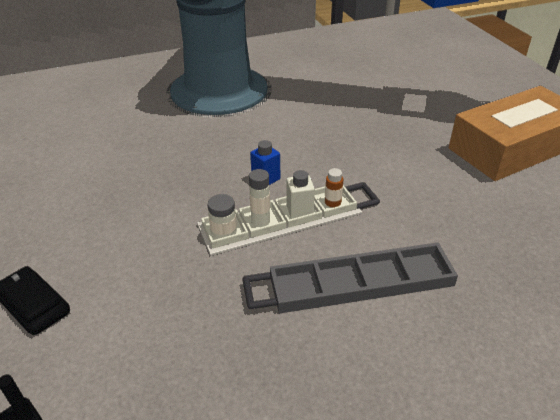

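The top view shows the rack with its handle at left (191,231). From the handle the order is vial (221,227), bottle (260,226), tube (305,225), pot (344,227). The carrier's handle is at right (335,149), with pockets from it at (305,140), (268,133), (231,127), (193,120). The blue look-alike is at (271,302).

```bash
cat > h.py <<'E'
from workcell import manip
import cv2,numpy as np
from scipy.spatial.transform import Rotation as R
def cam(n):
    c=manip.camera_params(n); return c["intrinsics"],np.array(c["origin"]),R.from_rotvec(c["rotation"]).as_matrix()
def rays(n,uv):
    K,o,M=cam(n); uv=np.atleast_2d(uv).astype(float)
    d=np.c_[(uv[:,0]-K[0,2])/K[0,0],-(uv[:,1]-K[1,2])/K[1,1],-np.ones(len(uv))]
    return o,d@M.T
def onplane(n,uv,z):
    o,d=rays(n,uv); return o+d*((z-o[2])/d[:,2])[:,None]
def cloud(n,d):
    v,u=np.mgrid[:420,:560]; o,r=rays(n,np.c_[u.ravel(),v.ravel()]); return (o+r*d.ravel()[:,None]).reshape(420,560,3)
def rect(P):
    (c,s,a)=cv2.minAreaRect((P[:,:2]*1000).astype(np.float32)); return np.array(c)/1000,s,a
def togo(x,y,z,yaw):
    """shift in tool axes and turn about tool z so that tool y lies along world direction yaw (mod pi)"""
    s=manip.state(); M=R.from_rotvec(s["tool_rot"]).as_matrix()
    d=M.T@(np.array([x,y,z])-s["tcp_pos"]); w=M.T@np.array([np.cos(yaw),np.sin(yaw),0])
    t=np.arctan2(-w[0],w[1]); t=(t+np.pi/2)%np.pi-np.pi/2
    return np.round(d,4),round(t,3),"q6",round(s["joint_pos"][5],2),"width",round(s["width"],4)
E
python3 - <<'E'
from h import *
f=np.load("top.npz"); p,d=f["p"],f["d"]; C=cloud("top",d); Z=C[:,:,2]
hsv=cv2.cvtColor(p,cv2.COLOR_RGB2HSV)
print("bg z",np.median(Z[300:340,350:450]))
def comp(m,seed):
    m=cv2.morphologyEx(m.astype(np.uint8),cv2.MORPH_OPEN,np.ones((3,3)))
    n,l,s,c=cv2.connectedComponentsWithStats(m); return l==l[seed[1],seed[0]] if l[seed[1],seed[0]] else l<0
# carrier by depth: height>12mm
box=np.zeros((420,560),bool); box[85:175,155:360]=1
g=hsv[:,:,2].astype(int); print("carrier V",g[102,190],g[130,193],"bg",g[180,250], "pocket z",[np.median(Z[v-4:v+5,u-4:u+5]) for u,v in((193,120),(231,127),(268,133),(305,140))])
m=box&(Z>0.014)&(Z<0.035); cs,_=cv2.findContours(m.astype(np.uint8),cv2.RETR_EXTERNAL,cv2.CHAIN_APPROX_NONE); cc=max(cs,key=cv2.contourArea)[:,0]
print("carrier depth rect",rect(onplane("top",cc,0.022)))
m=comp(box&(g<85)&(Z>-1),(193,120)); 
# pocket centres: dark floors
cs,_=cv2.findContours(m.astype(np.uint8),cv2.RETR_EXTERNAL,cv2.CHAIN_APPROX_NONE)
print("dark mask ext rect (with handle)",rect(onplane("top",max(cs,key=cv2.contourArea)[:,0],0.022)))
# rack plate: bright
b=np.zeros_like(box); b[200:265,170:370]=1
m=b&(g>150); cs,_=cv2.findContours(m.astype(np.uint8),cv2.RETR_EXTERNAL,cv2.CHAIN_APPROX_NONE)
print("rack rect",rect(onplane("top",np.vstack(cs)[:,0],0.006)))
# samples: cap top pixels
for n,(u,v),zt in (("vial",(221,227),.071),("bottle",(260,226),.083),("tube",(305,225),.101),("pot",(344,227),.069)):
    w=np.zeros_like(box); w[v-22:v+22,u-19:u+19]=1
    m=w&(np.abs(Z-zt)<.006); P=C[m]; 
    cs,_=cv2.findContours(m.astype(np.uint8),cv2.RETR_EXTERNAL,cv2.CHAIN_APPROX_NONE)
    c,r=cv2.minEnclosingCircle((onplane("top",max(cs,key=cv2.contourArea)[:,0],zt)[:,:2]*1000).astype(np.float32))
    print(n,"n",m.sum(),"z",np.median(P[:,2]).round(4),"mean",P.mean(0).round(4),"circ",np.round(c,1),round(r,1))
    if n=="bottle":
        m=w&(np.abs(Z-.067)<.005); print("body",rect(C[m]),C[m].mean(0))
m=(hsv[:,:,0]>105)&(hsv[:,:,0]<130)&(hsv[:,:,1]>120); m[:, 350:]=0; P=C[m]; print("blue",P.mean(0),P.min(0),P.max(0))
print(R.from_rotvec(manip.state()["tool_rot"]).as_matrix().round(3))
big=cv2.resize(p[90:270,160:370],None,fx=3.5,fy=3.2,interpolation=cv2.INTER_CUBIC); cv2.imwrite("pics/top_crop.png",big[:,:,::-1])
E
```

```text
bg z 0.00016619791115513038
carrier V 67 110 bg 130 pocket z [np.float64(0.005472369357525375), np.float64(0.005353584911987008), np.float64(0.005901186258400748), np.float64(0.005962731334197113)]
carrier depth rect (array([0.61535394, 0.01662364]), (293.9579772949219, 70.5110092163086), 80.14400482177734)Traceback (most recent call last):
  File "<stdin>", line 16, in <module>
ValueError: max() iterable argument is empty
```

```bash
python3 - <<'E'
from h import *
f=np.load("top.npz"); p,d=f["p"],f["d"]; C=cloud("top",d); Z=C[:,:,2]
hsv=cv2.cvtColor(p,cv2.COLOR_RGB2HSV); g=hsv[:,:,2].astype(int)
def cont(m): 
    cs,_=cv2.findContours(m.astype(np.uint8),cv2.RETR_EXTERNAL,cv2.CHAIN_APPROX_NONE); return max(cs,key=cv2.contourArea)[:,0]
def box(u0,u1,v0,v1): b=np.zeros((420,560),bool); b[v0:v1,u0:u1]=1; return b
m=box(155,327,85,175)&(Z>0.014)&(Z<0.035)
print("carrier+bit",rect(onplane("top",cont(m),.022)))
P=onplane("top",[(180,98),(168,135),(327,127),(320,165)],.022); print("carrier corners",P.round(4))
ux=(P[0]+P[1]-P[2]-P[3])/2; print("mid",P.mean(0).round(4),"yaw",np.arctan2(-ux[0],ux[1]),"len",np.linalg.norm(ux[:2]))
for u,v in((193,120),(231,127),(268,133),(305,140)): # floor patches by depth
    q=box(u-22,u+23,v-22,v+23)&(Z<.011)&(Z>.002); n,l,s,c=cv2.connectedComponentsWithStats(q.astype(np.uint8),connectivity=4); print("pocket",rect(C[l==l[v,u]]))
m=box(200,365,200,262)&(Z>.003); r=cont(m); print("rack depth rect",rect(onplane("top",r,.006)))
P=onplane("top",[(203,209),(202,255),(360,210),(360,256)],.006); ux=(P[0]+P[1]-P[2]-P[3])/2; print("rack mid",P.mean(0).round(4),"yaw",np.arctan2(-ux[0],ux[1]),"len",np.linalg.norm(ux[:2]))
for n,(u,v),zt in (("vial",(221,227),.071),("bottle",(260,226),.083),("tube",(305,225),.101),("pot",(344,227),.069)):
    w=box(u-19,u+19,v-22,v+22); m=w&(np.abs(Z-zt)<.005); P=C[m]
    c,r=cv2.minEnclosingCircle((P[:,:2]*1000).astype(np.float32))
    print(n,"n",m.sum(),"z",np.median(P[:,2]).round(4),"mean",P.mean(0).round(4),"circ",np.round(c,1),round(r,1))
    if n=="bottle":
        m=w&(np.abs(Z-.067)<.004); print("body",rect(C[m]),C[m].mean(0))
m=(hsv[:,:,0]>105)&(hsv[:,:,0]<130)&(hsv[:,:,1]>120)&box(240,300,270,330); P=C[m]; print("blue",P.mean(0),P.min(0),P.max(0))
print(R.from_rotvec(manip.state()["tool_rot"]).as_matrix().round(3))
big=cv2.resize(p[90:270,160:370],None,fx=3.2,fy=3.2,interpolation=cv2.INTER_CUBIC); cv2.imwrite("pics/top_crop.png",big[:,:,::-1])
E
```

```text
carrier+bit (array([0.61777258, 0.03054361]), (265.7008361816406, 70.51101684570312), 80.14405822753906)
carrier corners [[ 0.6714  0.1492  0.022 ]
 [ 0.6066  0.1648  0.022 ]
 [ 0.6294 -0.0966  0.022 ]
 [ 0.564  -0.0858  0.022 ]]
mid [0.6179 0.0329 0.022 ] yaw -0.1689070990501383 len 0.25174753617448625
pocket (array([0.63918762, 0.12939035]), (52.92794418334961, 53.168792724609375), 80.1191635131836)
pocket (array([0.62854266, 0.06747356]), (54.337852478027344, 52.72743225097656), 79.75743865966797)
pocket (array([0.61763049, 0.00571927]), (55.613426208496094, 52.716312408447266), 80.84501647949219)
pocket (array([ 0.60699011, -0.05583675]), (56.11372756958008, 52.79441452026367), 80.31564331054688)
rack depth rect (array([ 0.45280685, -0.02299156]), (77.5401611328125, 260.4924011230469), 1.1172573566436768)
rack mid [ 0.4533 -0.0261  0.006 ] yaw 0.022520765052714713 len 0.2565801731679919
vial n 167 z 0.0706 mean [0.4538 0.0668 0.0706] circ [454.   66.9] 10.7
bottle n 203 z 0.0828 mean [0.4547 0.0077 0.0828] circ [455.    7.8] 11.7
body (array([0.45512537, 0.00793137]), (37.79174041748047, 37.937442779541016), 80.48713684082031) [0.45375761 0.00755073 0.0665424 ]
tube n 333 z 0.1008 mean [ 0.455  -0.0591  0.1008] circ [455.3 -59.4] 14.9
pot n 544 z 0.0687 mean [ 0.4575 -0.1203  0.0687] circ [ 457.9 -120.6] 19.9
blue [ 0.34376241 -0.01144088  0.06124496] [ 0.32086744 -0.03358635  0.05382613] [0.36510344 0.01160988 0.75883664]
[[-0.901  0.435 -0.001]
 [ 0.435  0.901 -0.001]
 [ 0.    -0.002 -1.   ]]
```

View pics/top_crop.png

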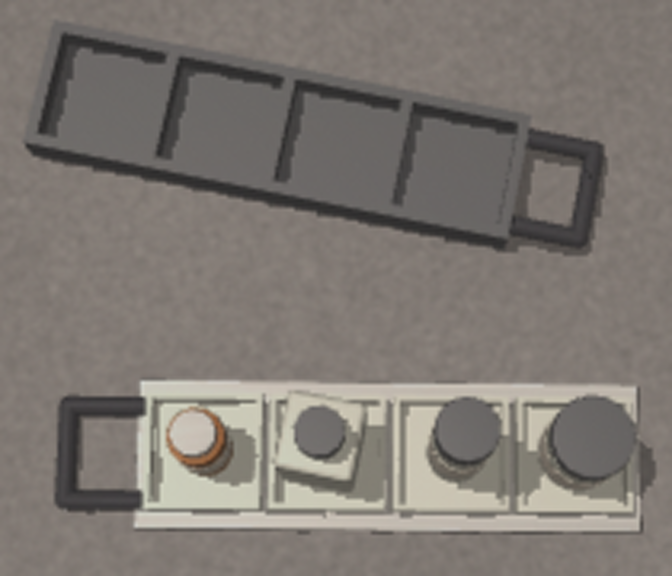

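The crop confirms the order and that the pockets are empty. Bottle and carrier are both turned about -0.17 rad. Pockets from the carrier handle: A (.605,-.055), B (.6155,.006), C (.626,.067), D (.637,.128).

```bash
python3 -c "
from h import *
print(togo(.4538,.0668,.16,.02))"
```

```text
(array([-0.3797, -0.3919,  0.0709]), np.float64(1.101), 'q6', np.float64(-0.17), 'width', 0.0851)
```

Careful with the scale: shifts go in shares of 50 mm and turns go in shares of 45 degrees. That gives: -0.031 m is -0.62, -0.03 m is -0.6, 0.14 rad / 0.7854 = 0.1783.

jog_arm([
  [[0.085,-0.4,-0.4,0,0],[0.085,-0.6,-0.62,0.1,0],[0.085,-0.6,-0.62,0.12,0],[0.085,-0.6,-0.62,0.12,0],[0.085,-0.6,-0.62,0.12,0],[0.085,-0.6,-0.62,0.12,0],[0.085,-0.6,-0.62,0.12,0],[0.085,-0.6,-0.62,0.12,0],[0.085,-0.6,-0.62,0.12,0],[0.085,-0.6,-0.62,0.12,0],[0.085,-0.6,-0.62,0.12,0],[0.085,-0.6,-0.62,0.12,0],[0.085,-0.6,-0.62,0.12,0],[0.085,0,0,0,0.1273],[0.085,0,0,0,0.1783],[0.085,0,0,0,0.1783],[0.085,0,0,0,0.1783],[0.085,0,0,0,0.1783],[0.085,0,0,0,0.1783],[0.085,0,0,0,0.1783]],
], grip_force=40)

```text
clock: 2.1
tcp_pos: [0.454, 0.0671, 0.1599]
tool_rot: [-2.018, -2.407, 0.001]
wrist_force: [0.0, -0.6, -0.5]
width: 0.0851
finger_force: 0.0
```

```bash
python3 -c "
from h import *
print(togo(.4538,.0668,.026,.02))"
```

```text
(array([-0.0003, -0.0002,  0.1339]), np.float64(0.155), 'q6', np.float64(-0.28), 'width', 0.0851)
```

To row units: 0.03 m is 0.6, 0.02 m is 0.4, 0.08 rad / 0.7854 = 0.1019.

jog_arm([
  [[0.085,0,0,0.4,0.1019],[0.085,0,0,0.6,0.0955],[0.085,0,0,0.6,0],[0.085,0,0,0.6,0],[0.085,0,0,0.4,0],[0.085,0,0,0.08,0],[0.05,0,0,0,0],[0.02,0,0,0,0],[0.02,0,0,0,0],[0.02,0,0,0,0],[0.02,0,0,0,0],[0.02,0,0,0,0],[0.02,0,0,0,0]],
], grip_force=30)

```text
clock: 3.4
tcp_pos: [0.4553, 0.0671, 0.0275]
tool_rot: [2.191, 2.249, 0.002]
wrist_force: [-2.0, 0.4, 6.9]
width: 0.0273
finger_force: 29.5
```

To row units: -0.02 m is -0.4, -0.015 m is -0.3.

jog_arm([
  [[0.02,0,0,-0.16,0],[0.02,0,0,-0.3,0],[0.02,0,0,-0.4,0],[0.02,0,0,-0.4,0],[0.02,0,0,0,0],[0.02,0,0,0,0]],
])

```text
clock: 4.0
tcp_pos: [0.4544, 0.0671, 0.0893]
tool_rot: [2.192, 2.25, 0.001]
wrist_force: [0.7, 0.7, -1.9]
width: 0.027
finger_force: 29.6
```

```bash
python3 -c "
from h import *
p,d=manip.snapshot('wrist'); cv2.imwrite('pics/w1.png',p[:,:,::-1])
print(togo(.6049,-.0551,.035,-.172))"
```

```text
(array([-0.1262,  0.148 ,  0.0533]), np.float64(0.198), 'q6', np.float64(-0.13), 'width', 0.0271)
```

View pics/w1.png

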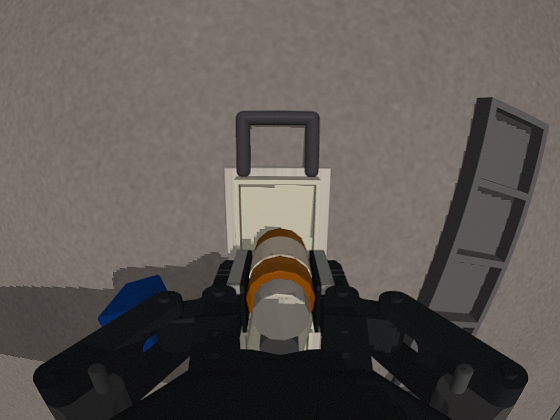

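The vial is upright between the pads (280,290). Next, to pocket A.

To row units: 0.029 m is 0.58, 0.021 m is 0.42, 0.13 rad / 0.7854 = 0.1655.

jog_arm([
  [[0.02,-0.16,0.2,0,0],[0.02,-0.36,0.42,0,0],[0.02,-0.5,0.58,0,0],[0.02,-0.5,0.58,0,0],[0.02,-0.5,0.58,0,0],[0.02,-0.34,0.4,0,0],[0.02,-0.16,0.2,0,0],[0.02,0,0,0,0.0891],[0.02,0,0,0.2,0.1655],[0.02,0,0,0.4,0],[0.02,0,0,0.4,0],[0.02,0,0,0,0],[0.02,0,0,0,0]],
])

```text
clock: 5.35
tcp_pos: [0.605, -0.0547, 0.0387]
tool_rot: [-2.405, -2.019, 0.002]
wrist_force: [0.4, -0.1, -0.2]
width: 0.0272
finger_force: 29.7
```

```bash
python3 -c "
from h import *
print(togo(.6049,-.0551,.0245,-.172))"
```

```text
(array([-0.0004, -0.    ,  0.0142]), np.float64(-0.002), 'q6', np.float64(-0.1), 'width', 0.0272)
```

To row units: 0.005 m is 0.1, 0.004 m is 0.08.

jog_arm([
  [[0.02,0,0,0.1,0],[0.02,0,0,0.08,0],[0.02,0,0,0.04,0],[0.02,0,0,0.02,0],[0.02,0,0,0,0],[0.02,0,0,0,0]],
])

```text
clock: 5.95
tcp_pos: [0.6057, -0.055, 0.0275]
tool_rot: [2.406, 2.02, 0.0]
wrist_force: [-0.6, 0.6, -0.6]
width: 0.0272
finger_force: 29.7
```

jog_arm([
  [[0.02,0,0,0.02,0],[0.02,0,0,0,0],[0.02,0,0,0,0]],
])

```text
clock: 6.25
tcp_pos: [0.6056, -0.055, 0.0263]
tool_rot: [-2.406, -2.02, 0.0]
wrist_force: [-1.1, -0.1, -0.6]
width: 0.0271
finger_force: 29.7
```

To row units: 0.001 m is 0.02.

jog_arm([
  [[0.02,0,0,0.02,0],[0.02,0,0,0,0],[0.02,0,0,0,0]],
])

```text
clock: 6.55
tcp_pos: [0.6055, -0.055, 0.0252]
tool_rot: [-2.406, -2.02, 0.0]
wrist_force: [-0.2, 0.5, -1.1]
width: 0.0273
finger_force: 29.7
```

jog_arm([
  [[0.02,0,0,0.02,0],[0.02,0,0,0,0],[0.02,0,0,0,0]],
])

```text
clock: 6.85
tcp_pos: [0.6058, -0.055, 0.0246]
tool_rot: [2.406, 2.02, 0.0]
wrist_force: [-0.3, 0.1, 2.3]
width: 0.0271
finger_force: 29.8
```

Contact felt; release and retreat.

To row units: -0.04 m is -0.8, -0.03 m is -0.6.

jog_arm([
  [[0.035,0,0,0,0],[0.045,0,0,0,0],[0.055,0,0,0,0],[0.055,0,0,0,0],[0.055,0,0,-0.2,0],[0.055,0,0,-0.4,0],[0.085,0,0,-0.6,0],[0.085,0,0,-0.8,0],[0.085,0,0,-0.6,0],[0.085,0,0,0,0]],
])

```text
clock: 7.85
tcp_pos: [0.6091, -0.0558, 0.1611]
tool_rot: [2.399, 2.014, 0.01]
wrist_force: [0.0, -0.2, 0.6]
width: 0.0852
finger_force: 0.0
```

```bash
python3 -c "
from h import *
print(togo(.4550,.0078,.03,-.166))"
```

```text
(array([ 0.0362, -0.1642,  0.1292]), np.float64(-0.008), 'q6', np.float64(-0.1), 'width', 0.0852)
```

To row units: -0.045 m is -0.9, -0.036 m is -0.72.

jog_arm([
  [[0.085,0.08,-0.4,0,0],[0.085,0.16,-0.72,0,0],[0.085,0.2,-0.9,0,0],[0.085,0.2,-0.9,0,0],[0.085,0.08,-0.36,0,0],[0.085,0,0,0.4,0],[0.085,0,0,0.4,0],[0.085,0,0,0,0],[0.085,0,0,0,0]],
])

```text
clock: 8.75
tcp_pos: [0.4501, 0.0089, 0.1143]
tool_rot: [-2.405, -2.02, 0.001]
wrist_force: [0.0, 0.4, -0.1]
width: 0.0849
finger_force: 0.0
```

```bash
python3 -c "
from h import *
print(togo(.4550,.0078,.03,-.166))"
```

```text
(array([-0.0003,  0.0051,  0.0843]), np.float64(-0.008), 'q6', np.float64(-0.06), 'width', 0.0849)
```

To row units: 0.025 m is 0.5, 0.018 m is 0.36.

jog_arm([
  [[0.085,0,0.1,0.2,0],[0.085,0,0,0.5,0],[0.085,0,0,0.5,0],[0.085,0,0,0.36,0],[0.085,0,0,0.12,0],[0.06,0,0,0,0],[0.03,0,0,0,0],[0.03,0,0,0,0],[0.03,0,0,0,0],[0.03,0,0,0,0],[0.03,0,0,0,0]],
], grip_force=30)

```text
clock: 9.85
tcp_pos: [0.4564, 0.0077, 0.0316]
tool_rot: [2.405, 2.019, 0.002]
wrist_force: [-0.8, -0.3, 6.4]
width: 0.0378
finger_force: 31.0
```

jog_arm([
  [[0.03,0,0,-0.16,0],[0.03,0,0,-0.3,0],[0.03,0,0,-0.4,0],[0.03,0,0,-0.4,0],[0.03,0,0,0,0],[0.03,0,0,0,0]],
])

```text
clock: 10.45
tcp_pos: [0.4552, 0.008, 0.0933]
tool_rot: [2.406, 2.02, 0.001]
wrist_force: [-0.4, 0.5, -1.3]
width: 0.0376
finger_force: 30.3
```

```bash
python3 -c "
from h import *
p,d=manip.snapshot('wrist'); cv2.imwrite('pics/w2.png',p[:,:,::-1])
print(togo(.6155,.006,.04,-.172))"
```

```text
(array([0.0257, 0.159 , 0.0523]), np.float64(-0.002), 'q6', np.float64(-0.06), 'width', 0.0376)
```

View pics/w2.png

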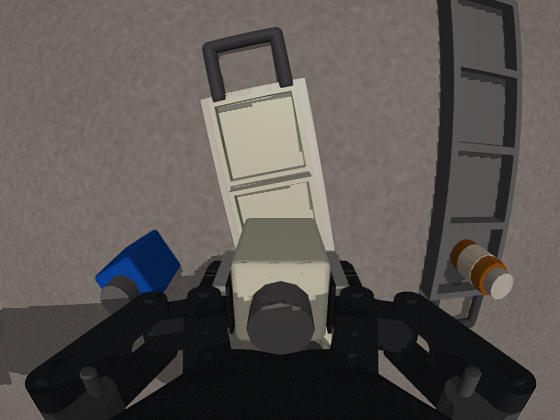

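The bottle is held square at (280,290), and the vial stands in its pocket at (480,265). Next, pocket B.

To row units: 0.045 m is 0.9, 0.04 m is 0.8.

jog_arm([
  [[0.03,0.08,0.4,0,0],[0.03,0.14,0.8,0,0],[0.03,0.14,0.9,0,0],[0.03,0.12,0.72,0,0],[0.03,0.04,0.36,0,0],[0.03,0,0,0.2,0],[0.03,0,0,0.4,0],[0.03,0,0,0.4,0],[0.03,0,0,0,0],[0.03,0,0,0,0]],
])

```text
clock: 11.5
tcp_pos: [0.6146, 0.0063, 0.0419]
tool_rot: [-2.404, -2.018, 0.003]
wrist_force: [0.1, 0.2, 0.2]
width: 0.0375
finger_force: 30.5
```

```bash
python3 -c "
from h import *
print(togo(.6155,.006,.0286,-.172))"
```

```text
(array([-0.0002,  0.001 ,  0.0133]), np.float64(-0.002), 'q6', np.float64(0.0), 'width', 0.0375)
```

To row units: 0.005 m is 0.1, 0.002 m is 0.04.

jog_arm([
  [[0.03,0,0,0.1,0],[0.03,0,0,0.1,0],[0.03,0,0,0.04,0],[0.03,0,0,0,0],[0.03,0,0,0,0],[0.03,0,0,0,0]],
])

```text
clock: 12.1
tcp_pos: [0.6166, 0.006, 0.0316]
tool_rot: [2.406, 2.02, 0.001]
wrist_force: [-0.2, 1.1, -0.6]
width: 0.0378
finger_force: 30.5
```

jog_arm([
  [[0.03,0,0,0.02,0],[0.03,0,0,0,0],[0.03,0,0,0,0]],
])

```text
clock: 12.4
tcp_pos: [0.6163, 0.0061, 0.0303]
tool_rot: [-2.406, -2.02, 0.0]
wrist_force: [-0.1, -0.0, -1.0]
width: 0.0375
finger_force: 30.4
```

jog_arm([
  [[0.03,0,0,0.02,0],[0.03,0,0,0,0],[0.03,0,0,0,0]],
])

```text
clock: 12.7
tcp_pos: [0.6163, 0.0061, 0.0292]
tool_rot: [-2.406, -2.02, 0.0]
wrist_force: [0.2, -0.5, -1.4]
width: 0.0377
finger_force: 30.5
```

To row units: 0.001 m is 0.02.

jog_arm([
  [[0.03,0,0,0.02,0],[0.03,0,0,0,0],[0.03,0,0,0,0]],
])

```text
clock: 13.0
tcp_pos: [0.6166, 0.0061, 0.0287]
tool_rot: [2.406, 2.02, 0.0]
wrist_force: [-0.6, -0.3, 2.2]
width: 0.0375
finger_force: 30.8
```

To row units: -0.04 m is -0.8, -0.02 m is -0.4.

jog_arm([
  [[0.045,0,0,0,0],[0.055,0,0,0,0],[0.06,0,0,0,0],[0.06,0,0,0,0],[0.06,0,0,-0.2,0],[0.06,0,0,-0.4,0],[0.085,0,0,-0.6,0],[0.085,0,0,-0.8,0],[0.085,0,0,-0.6,0],[0.085,0,0,0,0],[0.085,0,0,0,0]],
])

```text
clock: 14.1
tcp_pos: [0.6168, 0.006, 0.1596]
tool_rot: [2.405, 2.019, 0.002]
wrist_force: [-0.6, 1.0, -0.7]
width: 0.0853
finger_force: 0.0
```

```bash
python3 -c "
from h import *
print(togo(.4552,-.0593,.045,-.172))"
```

```text
(array([-0.0923, -0.1481,  0.1143]), np.float64(-0.002), 'q6', np.float64(0.0), 'width', 0.0853)
```

To row units: -0.038 m is -0.76, -0.035 m is -0.7.

jog_arm([
  [[0.085,-0.16,-0.28,0,0],[0.085,-0.36,-0.6,0,0],[0.085,-0.48,-0.76,0,0],[0.085,-0.44,-0.7,0,0],[0.085,-0.28,-0.42,0,0],[0.085,-0.12,-0.2,0,0],[0.085,0,0,0.2,0],[0.085,0,0,0.2,0],[0.085,0,0,0,0],[0.085,0,0,0,0]],
])

```text
clock: 15.1
tcp_pos: [0.4549, -0.0585, 0.1375]
tool_rot: [-2.404, -2.02, 0.001]
wrist_force: [-0.3, 0.4, 0.2]
width: 0.085
finger_force: 0.0
```

```bash
python3 -c "
from h import *
print(togo(.4552,-.0593,.045,-.172))"
```

```text
(array([-0.0008,  0.0006,  0.0925]), np.float64(-0.001), 'q6', np.float64(-0.2), 'width', 0.085)
```

To row units: 0.03 m is 0.6, 0.025 m is 0.5.

jog_arm([
  [[0.085,-0.02,0,0.2,0],[0.085,0,0,0.5,0],[0.085,0,0,0.6,0],[0.085,0,0,0.4,0],[0.085,0,0,0.16,0],[0.06,0,0,0,0],[0.02,0,0,0,0],[0.02,0,0,0,0],[0.02,0,0,0,0],[0.02,0,0,0,0],[0.02,0,0,0,0],[0.02,0,0,0,0]],
], grip_force=30)

```text
clock: 16.3
tcp_pos: [0.4555, -0.0603, 0.0465]
tool_rot: [2.405, 2.019, 0.002]
wrist_force: [-0.6, 0.3, 6.5]
width: 0.029
finger_force: 29.6
```

jog_arm([
  [[0.02,0,0,-0.16,0],[0.02,0,0,-0.3,0],[0.02,0,0,-0.4,0],[0.02,0,0,-0.4,0],[0.02,0,0,-0.2,0],[0.02,0,0,0,0],[0.02,0,0,0,0]],
])

```text
clock: 17.0
tcp_pos: [0.454, -0.0597, 0.1178]
tool_rot: [-2.406, -2.02, 0.001]
wrist_force: [0.4, -0.4, -0.9]
width: 0.0292
finger_force: 29.7
```

```bash
python3 -c "
from h import *
p,d=manip.snapshot('wrist'); cv2.imwrite('pics/w3.png',p[:,:,::-1])
print(togo(.6261,.067,.055,-.172))"
```

```text
(array([0.1545, 0.148 , 0.0621]), np.float64(-0.002), 'q6', np.float64(-0.21), 'width', 0.0294)
```

View pics/w3.png

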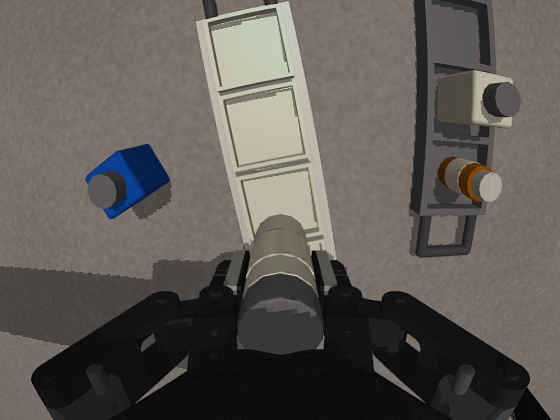

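Tube upright at (280,290); vial (470,178) and bottle (480,100) stand in their pockets. I'll go sideways first, then forward to C.

To row units: 0.04 m is 0.8, 0.035 m is 0.7.

jog_arm([
  [[0.02,0.2,0,0,0],[0.02,0.5,0,0,0],[0.02,0.8,0,0,0],[0.02,0.8,0,0,0],[0.02,0.5,0.1,0,0],[0.02,0.2,0.3,0,0],[0.02,0.08,0.6,0,0],[0.02,0,0.8,0,0],[0.02,0,0.7,0,0],[0.02,0,0.3,0,0],[0.02,0,0.16,0.1,0],[0.02,0,0,0.4,0],[0.02,0,0,0.4,0],[0.02,0,0,0.2,0],[0.02,0,0,0,0],[0.02,0,0,0,0]],
])

```text
clock: 18.65
tcp_pos: [0.6268, 0.0664, 0.0634]
tool_rot: [-2.406, -2.02, 0.0]
wrist_force: [0.1, 0.2, -0.7]
width: 0.0288
finger_force: 29.8
```

```bash
python3 -c "
from h import *
print(togo(.6261,.067,.0435,-.172))"
```

```text
(array([ 0.0004, -0.0007,  0.0199]), np.float64(-0.002), 'q6', np.float64(0.1), 'width', 0.0288)
```

To row units: 0.008 m is 0.16, 0.006 m is 0.12.

jog_arm([
  [[0.02,0,0,0.16,0],[0.02,0,0,0.12,0],[0.02,0,0,0.06,0],[0.02,0,0,0,0],[0.02,0,0,0,0],[0.02,0,0,0,0]],
])

```text
clock: 19.25
tcp_pos: [0.6271, 0.0661, 0.0466]
tool_rot: [2.406, 2.02, 0.001]
wrist_force: [-0.4, -0.5, 0.5]
width: 0.0296
finger_force: 29.8
```

jog_arm([
  [[0.02,0,0,0.02,0],[0.02,0,0,0,0],[0.02,0,0,0,0]],
])

```text
clock: 19.55
tcp_pos: [0.6269, 0.0662, 0.0453]
tool_rot: [2.406, 2.02, 0.0]
wrist_force: [-0.6, -0.6, -0.9]
width: 0.029
finger_force: 29.8
```

jog_arm([
  [[0.02,0,0,0.02,0],[0.02,0,0,0,0],[0.02,0,0,0,0]],
])

```text
clock: 19.85
tcp_pos: [0.6269, 0.0662, 0.0442]
tool_rot: [-2.406, -2.02, 0.0]
wrist_force: [-0.4, 0.1, -0.4]
width: 0.0296
finger_force: 29.8
```

To row units: 0.001 m is 0.02.

jog_arm([
  [[0.02,0,0,0.02,0],[0.02,0,0,0,0],[0.02,0,0,0,0]],
])

```text
clock: 20.15
tcp_pos: [0.6271, 0.0662, 0.0436]
tool_rot: [2.406, 2.02, 0.0]
wrist_force: [-1.0, -0.6, 1.6]
width: 0.0291
finger_force: 30.0
```

To row units: -0.03 m is -0.6, -0.025 m is -0.5.

jog_arm([
  [[0.035,0,0,0,0],[0.045,0,0,0,0],[0.055,0,0,0,0],[0.06,0,0,0,0],[0.06,0,0,-0.2,0],[0.06,0,0,-0.4,0],[0.085,0,0,-0.6,0],[0.085,0,0,-0.6,0],[0.085,0,0,-0.5,0],[0.085,0,0,0,0],[0.085,0,0,0,0]],
])

```text
clock: 21.25
tcp_pos: [0.6271, 0.0662, 0.159]
tool_rot: [2.405, 2.019, 0.002]
wrist_force: [0.4, -0.3, -0.8]
width: 0.085
finger_force: 0.0
```

```bash
python3 -c "
from h import *
print(togo(.4577,-.1204,.028,-.172))"
```

```text
(array([-0.2131, -0.1348,  0.1308]), np.float64(-0.002), 'q6', np.float64(0.1), 'width', 0.085)
```

To row units: -0.04 m is -0.8, -0.03 m is -0.6.

jog_arm([
  [[0.085,-0.24,-0.16,0,0],[0.085,-0.5,-0.32,0,0],[0.085,-0.8,-0.5,0,0],[0.085,-0.8,-0.5,0,0],[0.085,-0.8,-0.5,0,0],[0.085,-0.6,-0.4,0,0],[0.085,-0.36,-0.22,0,0],[0.085,-0.16,-0.1,0.2,0],[0.085,0,0,0.4,0],[0.085,0,0,0.4,0],[0.085,0,0,0,0],[0.085,0,0,0,0]],
])

```text
clock: 22.45
tcp_pos: [0.4564, -0.1196, 0.1073]
tool_rot: [-2.404, -2.019, 0.001]
wrist_force: [0.3, 0.1, -0.7]
width: 0.0851
finger_force: 0.0
```

```bash
python3 -c "
from h import *
print(togo(.4577,-.1204,.028,-.172))"
```

```text
(array([-0.0006,  0.0016,  0.0793]), np.float64(-0.002), 'q6', np.float64(-0.32), 'width', 0.0851)
```

To row units: 0.025 m is 0.5, 0.014 m is 0.28.

jog_arm([
  [[0.085,-0.02,0.02,0.2,0],[0.085,0,0,0.5,0],[0.085,0,0,0.5,0],[0.085,0,0,0.28,0],[0.085,0,0,0.08,0],[0.06,0,0,0,0],[0.03,0,0,0,0],[0.03,0,0,0,0],[0.03,0,0,0,0],[0.03,0,0,0,0],[0.03,0,0,0,0],[0.03,0,0,0,0]],
], grip_force=30)

```text
clock: 23.65
tcp_pos: [0.4588, -0.1219, 0.0314]
tool_rot: [2.404, 2.019, 0.001]
wrist_force: [-0.4, 1.1, 7.0]
width: 0.0392
finger_force: 30.7
```

jog_arm([
  [[0.03,0,0,-0.16,0],[0.03,0,0,-0.3,0],[0.03,0,0,-0.4,0],[0.03,0,0,-0.4,0],[0.03,0,0,-0.2,0],[0.03,0,0,0,0],[0.03,0,0,0,0]],
])

```text
clock: 24.35
tcp_pos: [0.4574, -0.1212, 0.1027]
tool_rot: [-2.405, -2.019, 0.001]
wrist_force: [-0.9, 0.4, -2.2]
width: 0.0393
finger_force: 30.4
```

```bash
python3 -c "
from h import *
p,d=manip.snapshot('wrist'); cv2.imwrite('pics/w4.png',p[:,:,::-1])
print(togo(.6367,.1281,.04,-.172))"
```

```text
(array([0.2764, 0.1338, 0.0622]), np.float64(-0.002), 'q6', np.float64(-0.33), 'width', 0.0393)
```

View pics/w4.png

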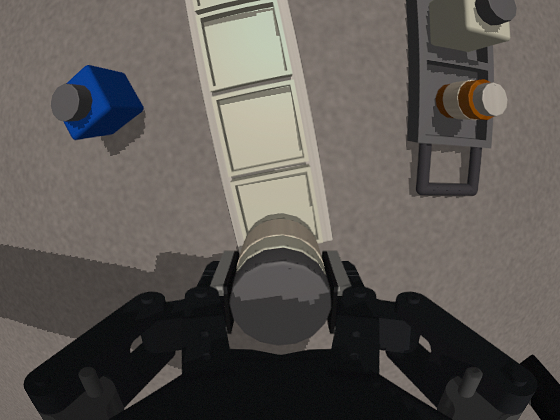

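Pot held upright at (280,290). Sideways, then forward to D.

To row units: 0.045 m is 0.9, 0.04 m is 0.8.

jog_arm([
  [[0.03,0.2,0,0,0],[0.03,0.5,0,0,0],[0.03,0.8,0,0,0],[0.03,0.9,0,0,0],[0.03,0.9,0,0,0],[0.03,0.9,0,0,0],[0.03,0.7,0.1,0,0],[0.03,0.4,0.3,0,0],[0.03,0.2,0.6,0,0],[0.03,0.04,0.7,0,0],[0.03,0,0.6,0,0],[0.03,0,0.28,0.1,0],[0.03,0,0.1,0.3,0],[0.03,0,0,0.4,0],[0.03,0,0,0.3,0],[0.03,0,0,0,0],[0.03,0,0,0,0]],
])

```text
clock: 26.1
tcp_pos: [0.6369, 0.1285, 0.0475]
tool_rot: [-2.405, -2.02, 0.002]
wrist_force: [0.4, -0.2, 0.3]
width: 0.0394
finger_force: 30.5
```

```bash
python3 -c "
from h import *
print(togo(.6367,.1281,.0284,-.172))"
```

```text
(array([-0.0005, -0.0001,  0.0191]), np.float64(-0.002), 'q6', np.float64(0.2), 'width', 0.0394)
```

To row units: 0.008 m is 0.16, 0.006 m is 0.12.

jog_arm([
  [[0.03,0,0,0.16,0],[0.03,0,0,0.12,0],[0.03,0,0,0.04,0],[0.03,0,0,0,0],[0.03,0,0,0,0],[0.03,0,0,0,0]],
])

```text
clock: 26.7
tcp_pos: [0.6381, 0.1282, 0.0327]
tool_rot: [2.406, 2.02, 0.001]
wrist_force: [0.3, -0.4, -0.7]
width: 0.0392
finger_force: 30.5
```

jog_arm([
  [[0.03,0,0,0.02,0],[0.03,0,0,0,0],[0.03,0,0,0,0]],
])

```text
clock: 27.0
tcp_pos: [0.6378, 0.1282, 0.0313]
tool_rot: [2.406, 2.02, 0.0]
wrist_force: [0.7, -0.9, -0.8]
width: 0.0391
finger_force: 30.5
```

jog_arm([
  [[0.03,0,0,0.02,0],[0.03,0,0,0,0],[0.03,0,0,0,0]],
])

```text
clock: 27.3
tcp_pos: [0.6377, 0.1282, 0.0302]
tool_rot: [-2.406, -2.02, 0.0]
wrist_force: [-1.0, -0.0, -1.0]
width: 0.0394
finger_force: 30.5
```

To row units: 0.001 m is 0.02.

jog_arm([
  [[0.03,0,0,0.02,0],[0.03,0,0,0,0],[0.03,0,0,0,0]],
])

```text
clock: 27.6
tcp_pos: [0.6378, 0.1282, 0.0292]
tool_rot: [-2.406, -2.02, 0.0]
wrist_force: [-0.0, -0.5, -0.6]
width: 0.0392
finger_force: 30.5
```

jog_arm([
  [[0.03,0,0,0.02,0],[0.03,0,0,0,0],[0.03,0,0,0,0]],
])

```text
clock: 27.9
tcp_pos: [0.638, 0.1282, 0.0285]
tool_rot: [2.406, 2.02, 0.0]
wrist_force: [-0.3, 0.7, 1.5]
width: 0.0396
finger_force: 30.7
```

To row units: 0.05 m is 1, -0.04 m is -0.8.

jog_arm([
  [[0.045,0,0,0,0],[0.055,0,0,0,0],[0.062,0,0,0,0],[0.062,0,0,0,0],[0.062,0,0,-0.2,0],[0.062,0,0,-0.4,0],[0.085,0,0,-0.6,0],[0.085,0,0,-0.8,0],[0.085,0,0,-0.8,0],[0.085,0.6,0,0,0],[0.085,1,0,0,0],[0.085,1,0,0,0],[0.085,1,0,0,0],[0.085,1,0,0,0],[0.085,0,0,0,0],[0.085,0,0,0,0]],
])

```text
clock: 29.5
tcp_pos: [0.6773, 0.3558, 0.1685]
tool_rot: [2.404, 2.022, -0.0]
wrist_force: [0.7, -0.9, -0.4]
width: 0.0852
finger_force: 0.0
```

```bash
python3 - <<'E'
from h import *
pt,d=manip.snapshot("top"); ps,_=manip.snapshot("scene")
a=cv2.resize(pt[80:280,150:370],None,fx=1.8,fy=1.8); b=cv2.resize(ps[120:320,180:470],None,fx=1.35,fy=1.8)
cv2.imwrite("pics/end.png",np.hstack([a,b])[:,:,::-1])
C=cloud("top",d); Z=C[:,:,2]
for n,q,zt in (("vial",(.6049,-.0551),.068),("bottle",(.6155,.006),.080),("tube",(.6261,.067),.098),("pot",(.6367,.1281),.066)):
    m=(np.hypot(C[:,:,0]-q[0],C[:,:,1]-q[1])<.03)&(np.abs(Z-zt)<.005); P=C[m]; print(n,m.sum(),P.mean(0).round(4),"spread z",P[:,2].std().round(4),"off",(P.mean(0)[:2]-q).round(4))
E
```

```text
vial 154 [ 0.6047 -0.0547  0.0674] spread z 0.0013 off [-0.0002  0.0004]
bottle 190 [0.6155 0.0059 0.0795] spread z 0.0013 off [-0.     -0.0001]
tube 308 [0.626  0.0668 0.0972] spread z 0.0013 off [-0.0001 -0.0002]
pot 493 [0.6366 0.1287 0.0653] spread z 0.0014 off [-0.0001  0.0006]
```

View pics/end.png

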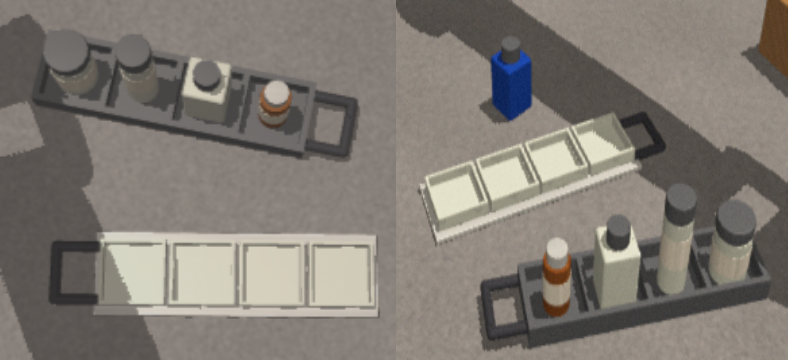

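All four stand upright in order from the carrier's handle: vial (275,100), bottle (207,88), tube (135,68), pot (70,62). Heights match standing on the pocket floors, the cups are empty and the blue look-alike is untouched.

```bash
python3 -c "
from workcell import manip
print(manip.hand_in())"
```

```text
the job is handed in; nothing more can be done
None
```

The job is handed in: the vial, square bottle, tube and pot stand upright in the carrier pockets, in that order from its handle, as seen in the final camera check at about 30 s on the clock.

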